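Wind down the rolling mill with its crank

ROBOT

A 7-joint arm with a two-finger parallel gripper is mounted at the origin on the work surface. World frame = base frame: x ahead of the robot, y to its left, z up, the work surface at z = 0. Lengths are in m, angles in rad, forces in N, time in s.
With the tool pointing down it reaches from about 0.425 to 0.925 m from the base axis. Payload 6.8 kg.
Tool frame: the origin (TCP) lies at the very end of the fingers, on their centre line; the grasp point (between the pads) lies 19 mm behind it; z points along the fingers, y is the line along which they close (so a half turn about z gives the same grasp; the last joint's range is limited). The gripper opens to 85 mm and grips with 20 to 120 N. Pads are 22 mm wide; open, the fingers measure 114 mm over their backs; the gripper's body (76 mm by 85 mm) begins 54 mm behind the grasp point. The pads swing forward as they close: fully open they stand 13 mm farther back than shut.
Start: joints at [-1.423, 0.477, 0.022, 1.555, -0.011, 1.109, -0.083], TCP at [0.171, 0.653, 0.231] pointing down, gripper open.
Joint ranges: [-2.96, 2.96], [-0.34, 2.1], [-1.41, 1.46], [0.24, 2.44], [-1.37, 4.51], [0.17, 1.92], [-2.96, 2.96]. Speed limits (rad/s): [2.39, 2.39, 3.14, 3.14, 3.14, 3.14, 3.14].

INTERFACE

Orientations are given as a unit quaternion [w, x, y, z].
In Python, from station import bot gives the robot as it stands.
- The arm moves only by the tool jog_arm, never from a script. Its argument "motion" is a list of rows, each a list of 7 numbers: the turn, a rotation vector about the tool's x, y, z in rad, then the shift along the tool's x, y, z in mm, then the finger opening in mm, from 0 to 85.4. A call has 1 to 10 rows; each row is the pose to reach, as a shift and turn from the pose commanded when the call began, along the tool's axes at that moment; what a row does not reach only later rows make up. A row lasts 1/8 s, in which the tool goes at most 62.5 mm and 10.7 degrees, less where a joint would pass 70% of its speed; a pose out of reach is approached as far as the arm can. A call with a gripper value outside its range is refused whole. The fingers move at their own pace and stop on an object; "grip_force" is the grip in N (left out, the last holds). Time passes only in rows, so rows that repeat a pose let the fingers close. It gives the time, the measured TCP pose, the force, the opening and the grip force at its end, in the units of the state.
- bot.get_obs(): the state, without advancing time (a new reading comes with each control period).
- bot.read_camera(name): name is "side" or "top" or "wrist"; returns a dict with "pixels" (400x640x3 uint8, red, green, blue), "camera_matrix" (3x3 intrinsics, pixels), "T" (4x4, takes a point from camera to world coordinates); the wrist camera has in their place "tool_from_camera" (4x4, takes a point from camera to tool coordinates, whose origin is the TCP and whose axes are the flange's). Camera axes: x right, y down, z forward; pixel columns grow to the right and rows downward; lengths in m; the calibration is good to about 2 mm. The wrist camera is an equidistant fisheye: a pixel r from the principal point sees the ray r / f radians off the axis. A picture is of the moment at which its call begins: read the wrist's pose just before it. There is no depth.
- bot.hand_in(): hands the job in; it is judged then, once.
Trained networks look in a picture, given as the dict that the camera call returned (one of the last four; its "shot" number tells which), for a name from the list of things; names that differ only in an ending like _2 or _b are one class to them, and where a whole thing is asked for, a point or a joint stands for the part that bears it (a point fixed in the world has none). Each returns a list of dicts, best first, with "score" (0 to 1); they miss things now and then, are a little off and sometimes report something else, mostly with a low value. They report only what shows in the picture. A call takes as long as a camera call. They do not tell look-alikes from the thing itself.
- bot.spot_in(thing, picture): "xy" ([column, row] in pixels, amid what is visible of it).
- bot.tip_of(thing, picture): "xy" ([column, row] in pixels: a listed point, or the origin of a listed thing).
The state is a dict: "t": time; "q": joint angles; "joint_vel": joint speeds; "joint_torque": joint torques, N m; "eef_pos": TCP position; "tool_rot": TCP orientation; "contact_force": force on the tool from outside, world axes, zero at the start; "torque": the same for the moment, N m; "gripper_width": opening from 0.0 (shut) to 1.0 (fully open); "grasp_force": force on a finger pad.
Only numpy, scipy, OpenCV 4.12 (cv2) and the standard library are available. Lean on these libraries where they do the work, as an engineer would, in place of code of your own. Each camera call takes 0.05 s, during which the arm holds its last target. There are 200 camera calls.

TASK

Close up the rollers of the little bench rolling mill: pick up the larger of the two cranks by its upright wooden handle, seat its square socket fully down on the square spindle on top of the mill, and wind it two full turns clockwise as seen from above. Leave the crank sitting fully down on the spindle, let go of it, and leave the small crank and the file where they lie.

Things in the scene. Friction and masses are not known exactly. Their poses are not given: they have to be found in the camera images.
- crank_grip (a point): Middle of the larger crank's upright round wooden handle (22 mm diameter, 74 mm tall): grip here. 53 mm above the crank's flat underside. x axis: along the arm, socket to handle; z up. The handle spins stiffly on its pin (0.03 N m), so a gripper can keep its orientation while the crank goes round. Crank loose, about 180 g, weight about 30 mm from the socket axis.
- crank_socket (a point): Socket centre at the underside of the larger crank; axes as crank_grip, which is at x +85, z +53 mm here. Dark steel hub 38 mm square, 36 mm tall, with a square through hole 20 mm wide, sides along x and y, flared to 28 mm in the lowest 8 mm. A flat aluminium arm 22 mm wide, 12 mm thick, flush with the underside, leads to the handle.
- spindle_seat (a point): On the mill's upright spindle axis, at the top of its round shoulder (62 mm diameter, 158 mm above the table) where the crank's underside rests when home. Above it a 16 mm square shaft, sides along this frame's x and y (turns with the spindle): straight 24 mm, then 14 mm taper to a 7 mm tip. The crank fits four ways round, play 2 mm and 17 degrees either way.
- mill: Small grey rolling mill, fixed to the table. Origin on the table under the spindle axis. Base 130 x 150 mm, body about 66 x 125 mm, all of it below the spindle's shoulder, so the crank swings freely over it.
- spindle (a joint): Turn of the spindle in rad, 0 at the start, growing clockwise as seen from above; two full turns read 12.57. It drags steadily at 0.12 N m, stays where it is left and has no stop nearby. It lowers the upper roller.
- small_crank: Small crank (bystander, loose, 60 g): round hub 23 mm across and 18 mm tall with a hole too small for the spindle, 50 mm arm, thin steel pin handle 12 mm in diameter and 36 mm tall. Origin at the underside of its hub, x towards its handle.
- file: Flat hand file (bystander, loose), 240 mm long, 20 mm tall: steel blade 150 mm along +x, wooden handle 90 mm along -x. Origin at its underside where blade meets handle.
Things that resemble listed ones, but are neither listed nor needed, are in the scene too. What is shaped like the part that bears crank_grip but purple is not meant.

How it is judged:
On the way, in this order (a step that is already met when the one before it is completed fails the run):
1. the larger crank is seated on the spindle, which has not yet been wound (less than 0.8 rad) (horizontal distance between crank_socket and spindle_seat below 0.008 m and z of crank_socket in the frame of spindle_seat between -0.005 and 0.008 m and value of joint spindle between -0.8 and 0.8 rad), for 0.2 s.
2. with the crank on it, the spindle has gone one turn clockwise (horizontal distance between crank_socket and spindle_seat below 0.008 m and z of crank_socket in the frame of spindle_seat between -0.005 and 0.012 m and value of joint spindle above 6 rad), for 0.05 s.
At the end, for the whole second after the job is handed in: the spindle stands two turns clockwise of its start, to within about 60 degrees (11.5 to 13.6 rad), and at rest; the larger crank sits level (within 10 degrees) and fully down on the spindle (underside within 6 mm of the shoulder, centred within 8 mm), at rest and released (horizontal distance between crank_socket and spindle_seat below 0.008 m and z of crank_socket in the frame of spindle_seat between -0.005 and 0.006 m and value of joint spindle between 11.5 and 13.6 rad and velocity of joint spindle between -0.1 and 0.1 rad/s and linear speed of crank below 0.03 m/s and angle between crank_socket's own z axis and vertical below 0.17 rad); the robot touches nothing.
It fails at once if the small crank is moved by more than 40 mm (distance of small_crank from where it was at the start of the episode above 0.04 m).
It fails at once if the file is moved by more than 40 mm (distance of file from where it was at the start of the episode above 0.04 m).
It also fails if it takes over 72 s, if anything falls off the work surface, if the arm or the gripper's body presses on something with over 40 N, if the wrist force passes 120 N, or if a joint passes its speed limit or range.

## Working session

There is one attempt and no reset: what is moved stays moved. The work goes in short steps, Python scripts to look and compute and a tool call to move; the robot and the scene stay as the last step left them, time stands still between calls to the robot, and variables do not carry over. Pictures are saved under pics/ and viewed, at most 10 in all, crops included, and the job is handed in when it is done.

Besides the shell and the picture viewer there is one more tool, called after "Request:" as name([rows], argument=value, ...), one row to a line, values as JSON. jog_arm: Moves the arm, as the interface text tells. Its arguments: {"type":"object","properties":{"motion":{"type":"array"},"grip_force":{"type":"number"}},"required":["motion"]}

```bash
mkdir -p pics
cat > h.py <<'E'
import numpy as np, cv2
from station import bot
from scipy.spatial.transform import Rotation as R
def ray(p,uv):
    K=p["camera_matrix"];d=np.linalg.inv(K)@[uv[0],uv[1],1];T=np.array(p["T"])
    d=T[:3,:3]@d;return T[:3,3],d/np.linalg.norm(d)
def atz(p,uv,z):
    o,d=ray(p,uv);return o+d*(z-o[2])/d[2]
def tri(a,b):
    A=np.zeros((3,3));v=np.zeros(3)
    for o,d in(a,b):
        M=np.eye(3)-np.outer(d,d);A+=M;v+=M@o
    return np.linalg.solve(A,v)
E
python3 - <<'E'
from h import *
o=bot.get_obs();print({k:np.round(v,3) for k,v in o.items() if k in("t","eef_pos","tool_rot","contact_force")})
for c in("top","side"):
    p=bot.read_camera(c);cv2.imwrite(f"pics/{c}0.png",p["pixels"][:,:,::-1])
    print(c,np.round(p["T"],2).tolist())
    for n in("crank_grip","crank_socket","spindle_seat","small_crank","file"):
        print(n,[(np.round(d["xy"]).tolist(),round(d["score"],2)) for d in bot.tip_of(n,p)[:4]])
E
```

```text
{'t': np.float64(0.0), 'eef_pos': array([0.171, 0.652, 0.23 ]), 'tool_rot': array([-0.   ,  0.128,  0.992, -0.001]), 'contact_force': array([-0.76 , -0.655, -0.723])}
top [[-0.01, -1.0, 0.08, 0.59], [-1.0, 0.01, 0.02, -0.08], [-0.02, -0.08, -1.0, 0.82], [0.0, 0.0, 0.0, 1.0]]
crank_grip [([338.0, 97.0], 0.77), ([358.0, 186.0], 0.65), ([330.0, 275.0], 0.6), ([460.0, 323.0], 0.55)]
crank_socket [([349.0, 144.0], 0.94), ([348.0, 233.0], 0.81), ([370.0, 291.0], 0.68), ([434.0, 279.0], 0.66)]
spindle_seat [([210.0, 256.0], 0.78)]
small_crank [([446.0, 229.0], 0.83)]
file [([291.0, 141.0], 0.82)]
side [[0.92, -0.23, 0.3, 0.4], [-0.38, -0.59, 0.71, -0.6], [0.01, -0.78, -0.63, 0.57], [0.0, 0.0, 0.0, 1.0]]
crank_grip [([361.0, 246.0], 0.83), ([435.0, 207.0], 0.62), ([258.0, 248.0], 0.55)]
crank_socket [([401.0, 242.0], 0.93), ([288.0, 378.0], 0.81), ([250.0, 309.0], 0.77), ([312.0, 270.0], 0.59)]
spindle_seat [([247.0, 137.0], 0.55)]
small_crank [([364.0, 376.0], 0.94)]
file [([371.0, 204.0], 0.76)]
```

View pics/top0.png

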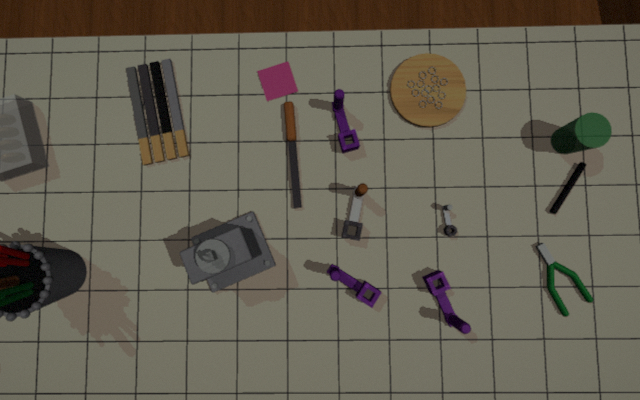

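View pics/side0.png

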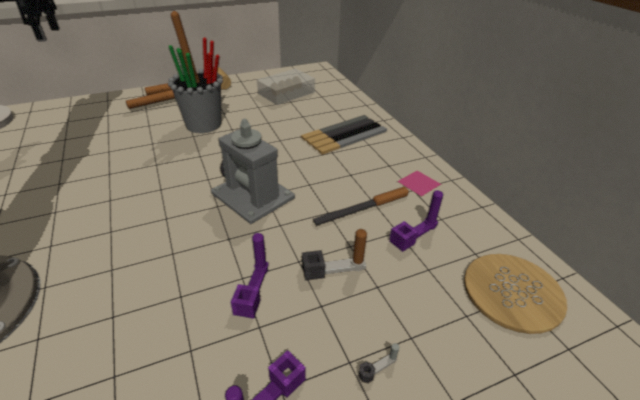

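The candidates in the top view are the grey/wood crank (socket 352,232; handle 360,187) and three purple ones (347,140; 368,292; 437,282). The small crank is at (449,230). In the side view the grey/wood crank's socket is at (313,267) and its handle at (360,246). The grey/wood one fits: dark steel hub, aluminium arm, wooden handle. I'll confirm it with a crop and triangulate.

Run:
```python
from h import *
P={}
for c in("top","side"): P[c]=bot.read_camera(c)
D={}
exp={"crank_grip":((359,187),(360,246)),"crank_socket":((350,232),(313,269)),"spindle_seat":((210,256),(247,137)),"small_crank":((448,229),(364,376)),"file":((291,141),(371,204))}
for n,(a,b) in exp.items():
    r=[]
    for c,e in(("top",a),("side",b)):
        L=[np.array(d["xy"]) for d in bot.tip_of(n,P[c])]
        x=min(L,key=lambda q:np.hypot(*(q-e)));r.append(x)
    print(n,np.round(r,1).tolist(),tri(ray(P["top"],r[0]),ray(P["side"],r[1])).round(4))
t=P["top"]["pixels"][:,:,::-1];s=P["side"]["pixels"][:,:,::-1]
A=cv2.resize(t[165:265,170:270],(400,400),interpolation=2)
B=cv2.resize(t[165:265,310:410],(400,400),interpolation=2)
cv2.imwrite("pics/crop.png",np.hstack([A,B]))
print(P["top"]["camera_matrix"])
```

```text
crank_grip [[356.9, 188.2], [358.7, 243.2]] [ 0.6737 -0.152   0.0512]
crank_socket [[346.5, 233.4], [314.6, 271.0]] [ 0.586  -0.1346 -0.0066]
spindle_seat [[208.6, 254.0], [245.5, 135.1]] [0.5456 0.1265 0.1551]
small_crank [[448.2, 228.8], [368.2, 373.5]] [ 5.877e-01 -3.556e-01  1.000e-04]
file [[293.0, 143.3], [373.4, 205.5]] [ 7.849e-01 -1.480e-02  4.000e-04]
[[370.02218651   0.         317.0293467 ]
 [  0.         370.02218651 201.20240123]
 [  0.           0.           1.        ]]
```

View pics/crop.png

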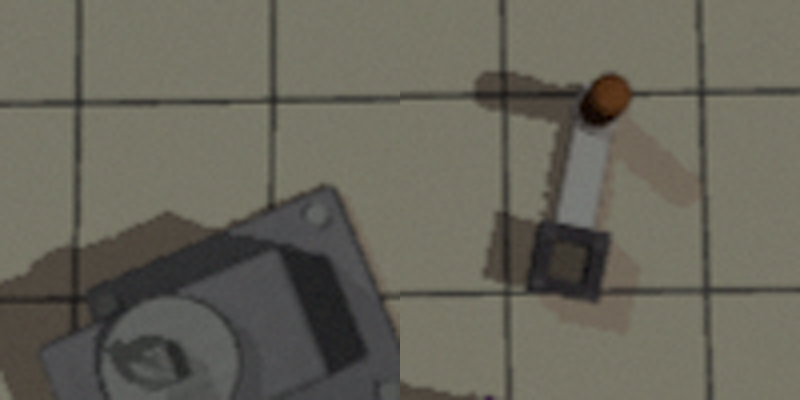

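The crop confirms it: square dark hub at about (352,230), bare aluminium arm and a wooden handle leaning to (361,190). On the left is the mill with its shoulder and square spindle at (208,256). I'll move next, by way of the spindle for a wrist view.

```bash
cat >> h.py <<'E'
def Rt(o): 
    w,x,y,z=o["tool_rot"];return R.from_quat([x,y,z,w])
def sh(*targets,Rm=None,start=None):
    "print tool shifts (mm) for world targets"
    o=bot.get_obs();r=Rt(o).as_matrix() if Rm is None else Rm
    s=o["eef_pos"] if start is None else start
    for t in targets: print("shift",(r.T@(np.array(t)-s)*1000).round(1))
def wray(p,o,uv):
    K=p["camera_matrix"];d=np.array([uv[0]-K[0][2],uv[1]-K[1][2]])/K[0][0]
    th=np.hypot(*d);v=np.array([*(d/th*np.sin(th)),np.cos(th)]) if th>0 else np.array([0,0,1.])
    T=np.eye(4);T[:3,:3]=Rt(o).as_matrix();T[:3,3]=o["eef_pos"];T=T@np.array(p["tool_from_camera"])
    return T[:3,3],T[:3,:3]@v
E
python3 - <<'E'
from h import *
p=bot.read_camera("wrist");print(np.round(p["tool_from_camera"],3),np.round(p["camera_matrix"]))
sh([.2,.6,.36],[.3,.4,.38],[.46,.13,.36],[.674,-.152,.25])
print(Rt(bot.get_obs()).as_matrix().round(3))
E
```

```text
[[-0.    -0.964 -0.266  0.068]
 [ 1.    -0.001  0.    -0.   ]
 [-0.    -0.266  0.964 -0.143]
 [ 0.     0.     0.     1.   ]] [[310.   0. 324.]
 [  0. 310. 199.]
 [  0.   0.   1.]]
shift [ -41.7  -43.9 -128.7]
shift [-189.  -212.1 -148.7]
shift [-412.1 -432.9 -128.7]
shift [-690.5 -651.6  -18.7]
[[-0.967  0.253  0.   ]
 [ 0.253  0.967  0.   ]
 [ 0.     0.    -1.   ]]
```

Request:
jog_arm([
  [0,0,0,-15,-15,-50,85],
  [0,0,0,-30,-30,-100,85],
  [0,0,0,-45,-48,-135,85],
  [0,0,0,-80,-85,-140,85],
  [0,0,0,-115,-125,-145,85],
  [0,0,0,-150,-165,-150,85],
  [0,0,0,-189,-210,-150,85],
  [0,0,0,-230,-250,-150,85],
  [0,0,0,-270,-290,-150,85],
  [0,0,0,-310,-330,-150,85],
])

```text
t: 2.5
eef_pos: [0.3879, 0.2535, 0.3816]
tool_rot: [0.0, 0.128, 0.992, 0.0]
contact_force: [0.3, 0.8, 0.4]
gripper_width: 0.994
grasp_force: 0.0
```

Request:
jog_arm([
  [0,0,0,-35,-35,10,85],
  [0,0,0,-70,-70,20,85],
  [0,0,0,-105,-103,20,85],
  [0,0,0,-105,-103,20,85],
  [0,0,0,-105,-103,20,85],
])

```text
t: 3.12
eef_pos: [0.4625, 0.1297, 0.3614]
tool_rot: [-0.0, 0.127, 0.992, 0.0]
contact_force: [0.8, 1.1, -0.3]
gripper_width: 0.993
grasp_force: 0.0
```

Run:
```python
from h import *
o=bot.get_obs();print(o["t"],np.round(o["eef_pos"],4),np.round(o["tool_rot"],4))
p=bot.read_camera("wrist")
d=bot.tip_of("spindle_seat",p);print([(np.round(x["xy"]),x["score"]) for x in d[:3]])
u,v=map(int,d[0]["xy"])
r,q=wray(p,o,d[0]["xy"]);print(r+q*(.158-r[2])/q[2])
im=p["pixels"][:,:,::-1]
B=im[max(v-50,0):v+50,max(u-65,0):u+65];cv2.imwrite("pics/w1.png",cv2.resize(B,None,fx=6,fy=6,interpolation=2));print(max(u-65,0),max(v-50,0))
cv2.imwrite("pics/w1f.png",im)
```

```text
3.125 [0.4625 0.1297 0.3614] [-1.000e-04  1.274e-01  9.918e-01  3.000e-04]
[(array([329., 240.]), 0.58)]
[0.54065917 0.11542532 0.158     ]
264 190
```

View pics/w1.png

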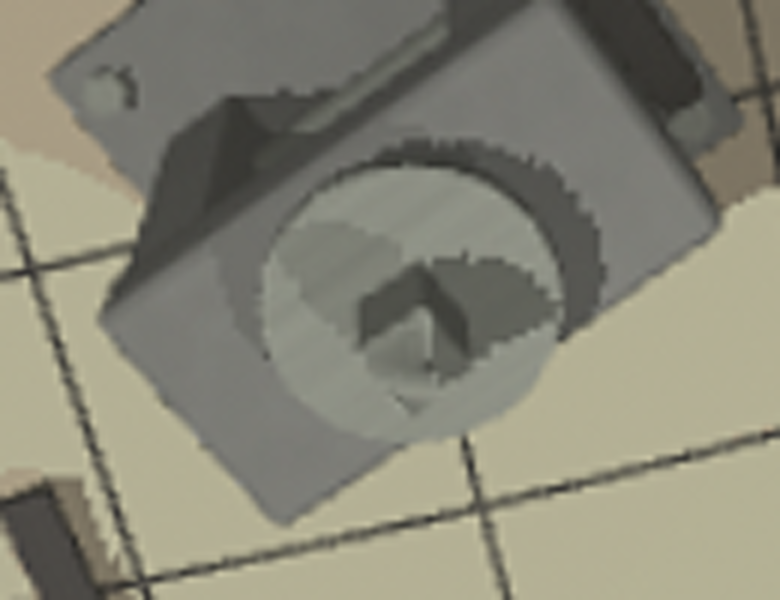

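The view shows the shoulder disc centred near pixel (333,241). The square shaft's base has its near corner at crop (418,262), its left at (360,310) and its right at (467,330). I'll back-project these, and body corners (100,315), (285,525) and (718,222), to get the square's yaw.

Run:
```python
from h import *
o=bot.get_obs();p=bot.read_camera("wrist")
def at(c,z):
    r,q=wray(p,o,(264+c[0]/6-.4,190+c[1]/6-.4));return r+q*(z-r[2])/q[2]
N,L,Q=[at(c,.158) for c in((418,262),(360,310),(467,330))]
for a,b in((N,L),(N,Q)):
    d=(b-a);print("edge",np.hypot(*d[:2]).round(4),np.degrees(np.arctan2(d[1],d[0])).round(1))
print("sq centre",(L+Q)/2)
C=[(264,300),(565,300),(414,165),(414,443)]
for c in C+[(414,304)]:print(at(c,.158).round(4))
print("tip .196",at((410,410),.196), at((430,310),.182))
B=[at(c,.14) for c in((100,315),(285,525),(718,222))]
for a,b in((B[0],B[1]),(B[1],B[2])):
    d=(b-a);print("body",np.hypot(*d[:2]).round(4),np.degrees(np.arctan2(d[1],d[0])).round(1))
# subpixel disc: tri with top camera
t=bot.read_camera("top");s=bot.read_camera("side")
rt=bot.tip_of("spindle_seat",t)[0]["xy"];rs=bot.tip_of("spindle_seat",s)[0]["xy"]
w=(264+413/6-.4,190+306/6-.4)
print(tri(wray(p,o,w),ray(t,rt)),tri(wray(p,o,w),ray(s,rs)),tri(ray(t,rt),ray(s,rs)))
sh([.62,-.14,.27])
```

```text
edge 0.0156 -62.6
edge 0.0181 19.5
sq centre [0.5447855  0.11923712 0.158     ]
[0.5329 0.0911 0.158 ]
[0.5484 0.15   0.158 ]
[0.5125 0.1274 0.158 ]
[0.5721 0.1125 0.158 ]
[0.5414 0.1202 0.158 ]
tip .196 [0.54593667 0.11728615 0.196     ] [0.53326428 0.1246701  0.182     ]
body 0.0644 22.6
body 0.1176 113.5
[0.54376816 0.11993656 0.1539988 ] [0.54392152 0.1196407  0.1551594 ] [0.54448023 0.11978898 0.15554436]
shift [-220.4 -221.4   91.3]
```

Request:
jog_arm([
  [0,0,0,-40,-40,15,85],
  [0,0,0,-80,-80,30,85],
  [0,0,0,-120,-120,45,85],
  [0,0,0,-160,-160,60,85],
  [0,0,0,-200,-200,75,85],
  [0,0,0,-220,-220,90,85],
  [0,0,0,-220,-220,90,85],
  [0,0,0,-220,-220,90,85],
])

```text
t: 4.47
eef_pos: [0.6199, -0.1382, 0.2713]
tool_rot: [-0.0, 0.127, 0.992, 0.0]
contact_force: [-0.1, 0.4, 0.2]
gripper_width: 0.998
grasp_force: 0.0
```

Run:
```python
from h import *
o=bot.get_obs();print(o["t"],np.round(o["eef_pos"],4),np.round(o["tool_rot"],4))
p=bot.read_camera("wrist")
t=bot.read_camera("top")
for n,z,e in(("crank_grip",.053,(357,188)),("crank_socket",0,(347,233))):
    L=[np.array(d["xy"]) for d in bot.tip_of(n,t)]
    x=min(L,key=lambda q:np.hypot(*(q-e)))
    for d in bot.tip_of(n,p)[:3]:
        r,q=wray(p,o,d["xy"]);print(n,np.round(d["xy"],1),round(d["score"],2),(r+q*(z-r[2])/q[2]).round(4),"tri",tri((r,q),ray(t,x)).round(4))
cv2.imwrite("pics/w2.png",p["pixels"][:,:,::-1])
```

```text
4.475 [ 0.6199 -0.1382  0.2713] [-2.000e-04  1.270e-01  9.919e-01  3.000e-04]
crank_grip [382.7 325.8] 0.78 [ 0.8603 -0.1117  0.053 ] tri [ 0.8651 -0.1137  0.0479]
crank_grip [326.7  63.9] 0.63 [ 0.4956 -0.1029  0.053 ] tri [ 0.6112 -0.1128  0.7412]
crank_grip [316.  217.1] 0.61 [ 0.6701 -0.1619  0.053 ] tri [ 0.2335 -0.02    1.618 ]Traceback (most recent call last):
  File "<stdin>", line 7, in <module>
ValueError: min() iterable argument is empty
```

Run:
```python
from h import *
o=bot.get_obs()
p=bot.read_camera("wrist")
for n,z in(("crank_grip",.053),("crank_socket",0)):
    for d in bot.tip_of(n,p)[:4]:
        r,q=wray(p,o,d["xy"]);print(n,np.round(d["xy"],1),round(d["score"],2),(r+q*(z-r[2])/q[2]).round(4))
im=p["pixels"][:,:,::-1]
cv2.imwrite("pics/w2.png",cv2.resize(im[90:290,200:440],None,fx=3,fy=3,interpolation=2))
```

```text
crank_grip [124.5  57.3] 0.89 [ 0.3939 -0.3546  0.053 ]
crank_grip [380.8 325.8] 0.82 [ 0.8605 -0.1143  0.053 ]
crank_grip [320.3 210. ] 0.66 [ 0.6631 -0.1545  0.053 ]
crank_grip [327.   63.5] 0.62 [ 0.4955 -0.1025  0.053 ]
crank_socket [269.4  55.9] 0.86 [ 0.4555 -0.1708  0.    ]
crank_socket [351.  270.5] 0.71 [ 0.7842 -0.139   0.    ]
crank_socket [176.4 101.8] 0.66 [ 0.4729 -0.3175  0.    ]
crank_socket [316.4 142.5] 0.63 [ 0.5865 -0.1403  0.    ]
```

View pics/w2.png

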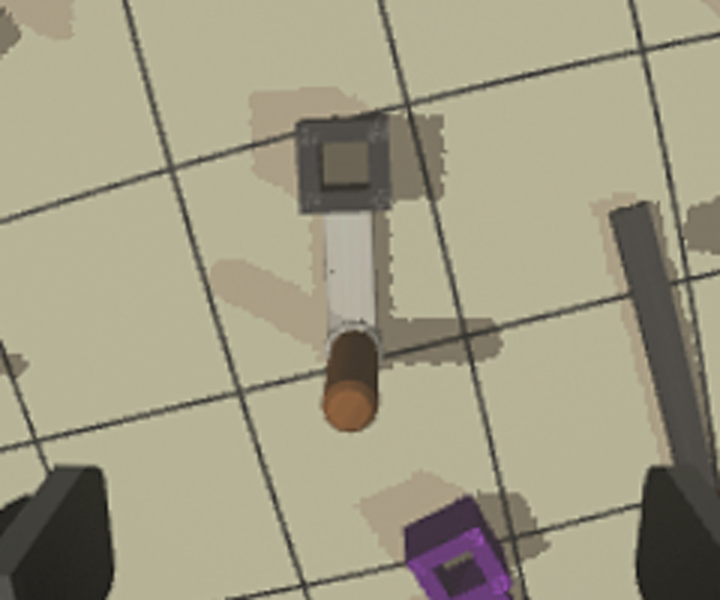

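The view shows the crank: hub-top centre at (314,145), handle-top circle at (316,225), and the purple decoy clear of the left finger.

Run:
```python
from h import *
o=bot.get_obs();p=bot.read_camera("wrist")
for c,z in(((350,405),.09),((344,165),.036),((353,335),.012)):
    r,q=wray(p,o,(200+c[0]/3-.33,90+c[1]/3-.33));print((r+q*(z-r[2])/q[2]).round(4))
t=[.669,-.152,.036];sh(t)
```

```text
[ 0.6672 -0.1604  0.09  ]
[ 0.5854 -0.1424  0.036 ]
[ 0.6623 -0.1597  0.012 ]
shift [-5.070e+01 -2.000e-01  2.356e+02]
```

Request:
jog_arm([
  [0,0,0,-17,-3,45,85],
  [0,0,0,-34,-6,90,85],
  [0,0,0,-51,-9,130,85],
  [0,0,0,-51,-9,130,85],
  [0,0,0,-51,-9,170,85],
  [0,0,0,-51,-9,205,85],
  [0,0,0,-51,-9,237,85],
  [0,0,0,-51,-9,237,85],
])

```text
t: 5.92
eef_pos: [0.6658, -0.1603, 0.0339]
tool_rot: [-0.001, 0.127, 0.992, 0.0]
contact_force: [0.4, -0.3, 0.6]
gripper_width: 1.001
grasp_force: 0.0
```

Run:
```python
from h import *
o=bot.get_obs();print(np.round(o["eef_pos"],4),o["contact_force"])
p=bot.read_camera("wrist")
cv2.imwrite("pics/w3.png",p["pixels"][:,:,::-1])
```

```text
[ 0.6658 -0.1603  0.0339] [ 0.42169583 -0.26921501  0.63656193]
```

View pics/w3.png

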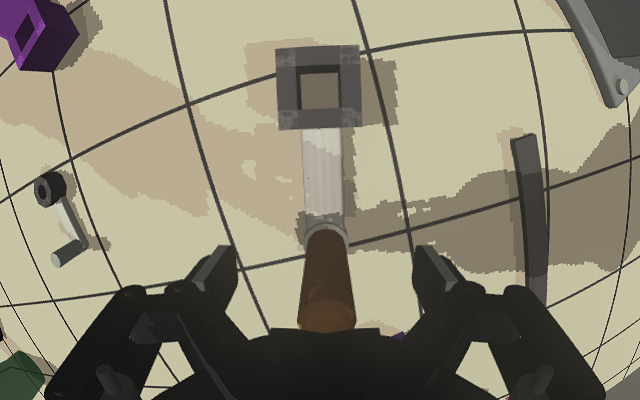

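The handle stands between the fingers, its base near (326,235) and the hub at (318,87). The file and small crank are clear, so I close.

Request:
jog_arm([
  [0,0,0,0,0,0,10],
  [0,0,0,0,0,0,10],
  [0,0,0,0,0,0,10],
  [0,0,0,0,0,0,10],
  [0,0,0,0,0,0,10],
  [0,0,0,0,0,0,10],
  [0,0,0,0,0,0,10],
  [0,0,0,0,0,0,10],
], grip_force=100)

```text
t: 6.98
eef_pos: [0.6673, -0.161, 0.0352]
tool_rot: [0.0, 0.128, 0.992, 0.0]
contact_force: [-1.8, 1.6, 6.3]
gripper_width: 0.23
grasp_force: 97.4
```

Request:
jog_arm([
  [0,0,0,0,0,-20,10],
  [0,0,0,0,0,-60,10],
  [0,0,0,0,0,-110,10],
  [0,0,0,0,0,-160,10],
  [0,0,0,0,0,-210,10],
  [0,0,0,0,0,-210,10],
  [0,0,0,0,0,-210,10],
])

```text
t: 7.85
eef_pos: [0.6664, -0.1607, 0.2441]
tool_rot: [-0.0, 0.128, 0.992, 0.0]
contact_force: [-1.1, -0.6, -2.7]
gripper_width: 0.235
grasp_force: 97.9
```

Run:
```python
from h import *
o=bot.get_obs();print(np.round(o["eef_pos"],4),o["contact_force"],o["gripper_width"],o["torque"])
p=bot.read_camera("wrist")
cv2.imwrite("pics/w4.png",p["pixels"][:,:,::-1])
yaw=np.radians(23.2)
h=np.array([.5435+.085*np.cos(yaw),.120+.085*np.sin(yaw),.245]);print(h);sh(h)
```

```text
[ 0.6664 -0.1607  0.2441] [-1.12473858 -0.58200165 -2.70323835] 0.2353287698121197 [-0.00346497 -0.06454771  0.03810403]
[0.6216265  0.15348506 0.245     ]
shift [122.4 292.5  -1.6]
```

View pics/w4.png

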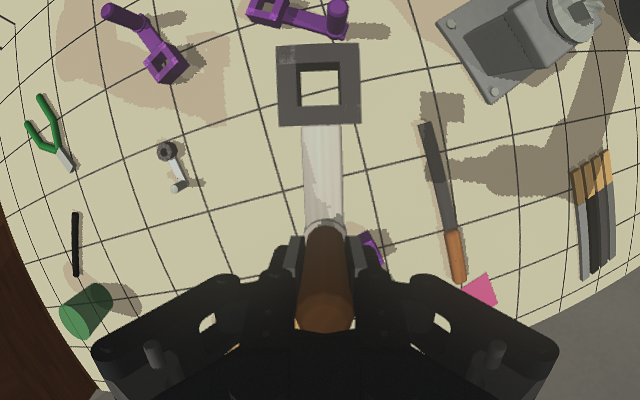

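The crank is held level with the hub at (318,85), almost unchanged from before the lift. Next I work out the socket in the tool frame.

```bash
cat >> h.py <<'E'
def tool_pt(p,uv,zt):
    "pixel of wrist image -> point in tool frame at tool z"
    K=p["camera_matrix"];d=np.array([uv[0]-K[0][2],uv[1]-K[1][2]])/K[0][0];th=np.hypot(*d)
    v=np.array([*(d/th*np.sin(th)),np.cos(th)]);T=np.array(p["tool_from_camera"])
    v=T[:3,:3]@v;return T[:3,3]+v*(zt-T[2,3])/v[2]
E
python3 - <<'E'
from h import *
o=bot.get_obs();p=bot.read_camera("wrist")
im=p["pixels"]
hub=tool_pt(p,(318.5,84.5),-.002);print("hub tool",hub)
for c in((276,45.5),(358.5,43),(361,124),(279,126)):print(tool_pt(p,c,-.002).round(4))
r=Rt(o).as_matrix();v=r@hub;cy=np.degrees(np.arctan2(-v[1],-v[0]));print("crank yaw",cy,np.hypot(*hub[:2]))
E
```

```text
hub tool [ 0.08234799 -0.00266985 -0.002     ]
[ 0.1012 -0.0219 -0.002 ]
[ 0.1021  0.0153 -0.002 ]
[ 0.0644  0.0166 -0.002 ]
[ 0.0636 -0.0207 -0.002 ]
crank yaw -12.797394236534622 0.08239125840385342
```

Request:
jog_arm([
  [0,0,0,0,0,-20,10],
  [0,0,-0.1,21,48,-20,10],
  [0,0,-0.25,42,97,-20,10],
  [0,0,-0.4,63,145,-20,10],
  [0,0,-0.55,84,194,-20,10],
  [0,0,-0.628,104,242,-20,10],
  [0,0,-0.628,125,291,-20,10],
  [0,0,-0.628,125,291,-20,10],
  [0,0,-0.628,125,291,-15,10],
  [0,0,-0.628,125,291,-15,10],
])

```text
t: 9.2
eef_pos: [0.6198, 0.15, 0.259]
tool_rot: [-0.0, -0.184, 0.983, -0.001]
contact_force: [-0.2, -0.2, -1.3]
gripper_width: 0.236
grasp_force: 98.0
```

Run:
```python
from h import *
o=bot.get_obs();print(np.round(o["eef_pos"],4),o["contact_force"],o["gripper_width"])
p=bot.read_camera("wrist")
cv2.imwrite("pics/w5.png",cv2.resize(p["pixels"][20:170,220:420,::-1],None,fx=4,fy=4,interpolation=2))
```

```text
[0.6198 0.15   0.259 ] [-0.16151065 -0.19626912 -1.3170496 ] 0.2355646830816947
```

View pics/w5.png

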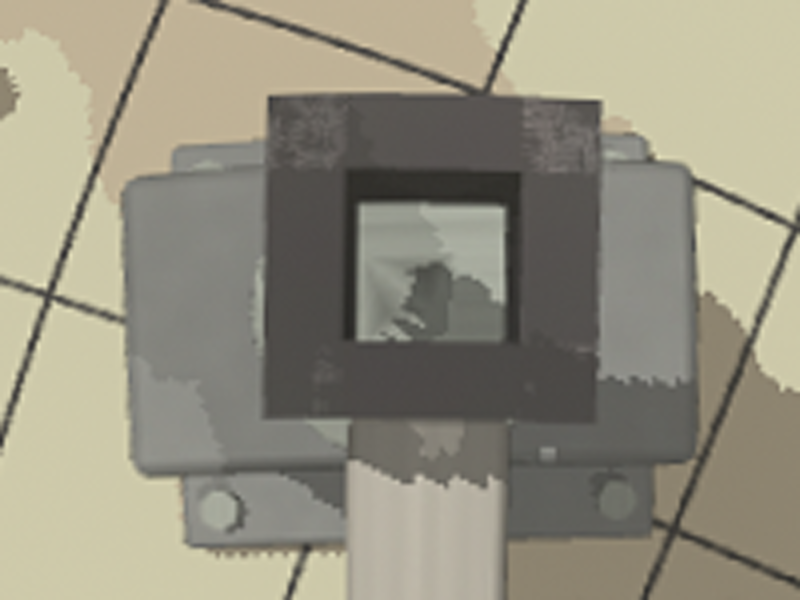

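The hub (centre at pixel 328,84) has swung about 3° in the grip. The mill body spans columns 251–393. I'll recompute the hub's place in the tool frame and compare with the projected spindle.

```bash
cat >> h.py <<'E'
def proj(p,o,X):
    T=np.eye(4);T[:3,:3]=Rt(o).as_matrix();T[:3,3]=o["eef_pos"];T=T@np.array(p["tool_from_camera"])
    c=np.linalg.inv(T)@[*X,1];c=c[:3];K=p["camera_matrix"];th=np.arctan2(np.hypot(c[0],c[1]),c[2])
    n=c[:2]/np.hypot(c[0],c[1]);return np.array([K[0][2],K[1][2]])+K[0][0]*th*n
E
python3 - <<'E'
from h import *
p=bot.read_camera("wrist");o=bot.get_obs();print(np.round(o["eef_pos"],4))
crop=lambda u:((np.array(u)+.4-[220,20])*4).round(0)
hub=tool_pt(p,(327.7,84),-.002);print("hub tool",hub)
r=Rt(o).as_matrix();print("hub world",o["eef_pos"]+r@hub, "yaw",np.degrees(np.arctan2(*-(r@hub)[1::-1])))
S=np.array([.5435,.120])
for z in(.158,.182,.196):print(z,crop(proj(p,o,[*S,z])))
a=np.radians(23.2);u=np.array([-np.sin(a),np.cos(a)])
for s in(-31,31):print("disc",s,crop(proj(p,o,[*(S+u*s/1000),.158])))
for c in((125,185),(693,170),(255,280),(140,470),(693,460)):
    q=wray(p,o,(220+c[0]/4-.4,20+c[1]/4-.4));X=q[0]+q[1]*(.15-q[0][2])/q[1][2]
    print(c,"along u rel spindle mm",((X[:2]-S)@u*1000).round(1),((X[:2]-S)@[np.cos(a),np.sin(a)]*1000).round(1))
E
```

```text
[0.62   0.1504 0.2593]
hub tool [ 0.08245397  0.00183493 -0.002     ]
hub world [0.54241977 0.12233046 0.26135538] yaw 19.90000357871877
0.158 [414. 312.]
0.182 [413. 304.]
0.196 [413. 299.]
disc -31 [255. 320.]
disc 31 [573. 308.]
(125, 185) along u rel spindle mm -57.8 -30.8
(693, 170) along u rel spindle mm 57.9 -29.6
(255, 280) along u rel spindle mm -31.7 -8.7
(140, 470) along u rel spindle mm -57.6 28.9
(693, 460) along u rel spindle mm 56.4 30.9
```

Request:
jog_arm([
  [0,0,0,0,-2.5,0,10],
  [0,0,0,0,-2.5,15,10],
  [0,0,0,0,-2.5,30,10],
  [0,0,0,0,-2.5,38,10],
  [0,0,0,0,-2.5,46,10],
  [0,0,0,0,-2.5,46,10],
])

```text
t: 10.05
eef_pos: [0.6202, 0.1498, 0.2125]
tool_rot: [-0.001, -0.185, 0.983, -0.0]
contact_force: [0.3, 0.1, -2.0]
gripper_width: 0.234
grasp_force: 97.9
```

Request:
jog_arm([
  [0,0,0,0,0,6,10],
  [0,0,0,0,0,11,10],
  [0,0,0,0,0,16,10],
  [0,0,0,0,0,20,10],
  [0,0,0,0,0,20,10],
])

```text
t: 10.68
eef_pos: [0.6205, 0.1498, 0.1932]
tool_rot: [-0.0, -0.185, 0.983, -0.0]
contact_force: [0.7, -0.3, -0.3]
gripper_width: 0.229
grasp_force: 98.1
```

Run:
```python
from h import *
p=bot.read_camera("wrist");o=bot.get_obs();print(np.round(o["eef_pos"],4),o["contact_force"],o["torque"])
s=bot.read_camera("side")
A=cv2.resize(p["pixels"][20:170,220:420,::-1],(400,300),interpolation=2)
B=cv2.resize(s["pixels"][80:230,150:350,::-1],(400,300),interpolation=2)
cv2.imwrite("pics/w6.png",np.hstack([A,B]))
```

```text
[0.6205 0.1498 0.1933] [ 0.62788948  0.095736   -0.61686184] [-0.06214183 -0.04431222  0.02282525]
```

View pics/w6.png

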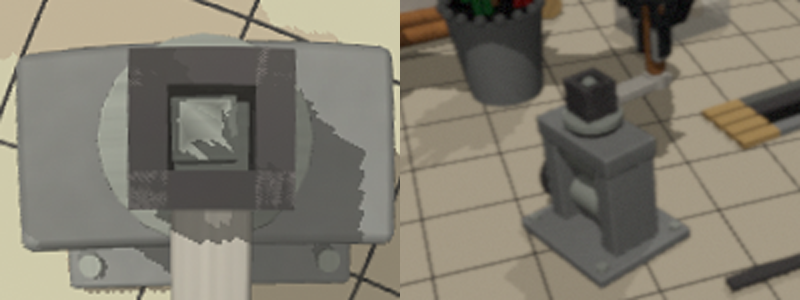

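It is seated: the spindle end shows inside the hole and the hub sits on the shoulder. I press lightly, then wind on an 85 mm circle about tool (85, 0), clockwise, which starts along tool −y.

Request:
jog_arm([
  [0,0,0,0,0,1.5,10],
  [0,0,0,0,0,1.5,10],
  [0,0,0,0,0,1.5,10],
  [0,0,0,1.9,-17.7,1.5,10],
  [0,0,0,7.3,-34.6,1.5,10],
  [0,0,0,16.2,-50,1.5,10],
  [0,0,0,28.1,-63.2,1.5,10],
  [0,0,0,42.5,-73.6,1.5,10],
  [0,0,0,42.5,-73.6,1.5,10],
])

```text
t: 11.9
eef_pos: [0.6078, 0.0635, 0.1926]
tool_rot: [0.001, -0.184, 0.983, -0.0]
contact_force: [1.0, -2.0, 5.3]
gripper_width: 0.236
grasp_force: 98.8
```

Run:
```python
from h import *
p=bot.read_camera("wrist");o=bot.get_obs();print(o["t"],np.round(o["eef_pos"],4),o["contact_force"],o["torque"],o["q"].round(2) if hasattr(o["q"],"round") else o["q"])
s=bot.read_camera("side")
A=cv2.resize(p["pixels"][20:320,170:570,::-1],(400,300),interpolation=2)
B=cv2.resize(s["pixels"][80:230,150:350,::-1],(400,300),interpolation=2)
cv2.imwrite("pics/w7.png",np.hstack([A,B]))
for start in range(60,660,120):
    a=np.radians(start+np.arange(12,121,12));a0=np.radians(start)
    print(start,np.c_[85*(np.cos(a0)-np.cos(a)),-85*(np.sin(a)-np.sin(a0))].round(1).tolist())
```

```text
11.95 [0.6082 0.064  0.1925] [ 3.26824476 -2.70992381  6.61818121] [-0.39099469 -0.15655139  0.04172078] [-0.53  0.43  0.43  1.78 -0.21  0.97  1.93]
60 [[16.2, -7.2], [33.6, -10.9], [51.4, -10.9], [68.8, -7.2], [85.0, -0.0], [99.4, 10.4], [111.3, 23.7], [120.2, 39.0], [125.6, 55.9], [127.5, 73.6]]
180 [[-1.9, 17.7], [-7.3, 34.6], [-16.2, 50.0], [-28.1, 63.2], [-42.5, 73.6], [-58.7, 80.8], [-76.1, 84.5], [-93.9, 84.5], [-111.3, 80.8], [-127.5, 73.6]]
300 [[-14.4, -10.4], [-26.3, -23.7], [-35.2, -39.0], [-40.6, -55.9], [-42.5, -73.6], [-40.6, -91.3], [-35.2, -108.2], [-26.3, -123.6], [-14.4, -136.8], [0.0, -147.2]]
420 [[16.2, -7.2], [33.6, -10.9], [51.4, -10.9], [68.8, -7.2], [85.0, -0.0], [99.4, 10.4], [111.3, 23.7], [120.2, 39.0], [125.6, 55.9], [127.5, 73.6]]
540 [[-1.9, 17.7], [-7.3, 34.6], [-16.2, 50.0], [-28.1, 63.2], [-42.5, 73.6], [-58.7, 80.8], [-76.1, 84.5], [-93.9, 84.5], [-111.3, 80.8], [-127.5, 73.6]]
```

View pics/w7.png

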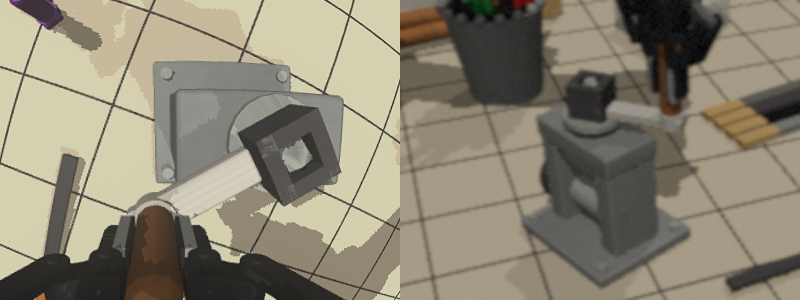

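The crank turns with its hub down on the shoulder (hub at wrist crop (292,150)) and the spindle end in the hole. I keep winding.

Request:
jog_arm([
  [0,0,0,16.2,-7.2,0,10],
  [0,0,0,33.6,-10.9,0,10],
  [0,0,0,51.4,-10.9,0,10],
  [0,0,0,68.8,-7.2,0,10],
  [0,0,0,85,0,0,10],
  [0,0,0,99.4,10.4,0,10],
  [0,0,0,111.3,23.7,0,10],
  [0,0,0,120.2,39,0,10],
  [0,0,0,125.6,55.9,0,10],
  [0,0,0,127.5,73.6,0,10],
])

```text
t: 13.25
eef_pos: [0.4616, 0.0869, 0.1923]
tool_rot: [-0.0, -0.184, 0.983, -0.0]
contact_force: [-1.1, -1.8, 9.8]
gripper_width: 0.233
grasp_force: 99.0
```

```bash
cat > c.py <<'E'
from h import *
import sys
phi=float(sys.argv[1])
p=bot.read_camera("wrist");o=bot.get_obs();print(o["t"],np.round(o["eef_pos"],4),"F",np.round(o["contact_force"],1),"M",np.round(o["torque"],2),o["gripper_width"],np.round(o["q"],2))
a=np.radians(21.2-phi);print("expected TCP",(np.array([.5412,.1191])+.085*np.array([np.cos(a),np.sin(a)])).round(4))
for n,P,k in(("wrist",p,0),("side",bot.read_camera("side"),1),("top",bot.read_camera("top"),1)):
    X=[.5435,.12,.158];e=proj(P,o,X) if k==0 else None
    if k:
        c=np.linalg.inv(np.array(P["T"]))@[*X,1];c=P["camera_matrix"]@c[:3];e=c[:2]/c[2]
    L=[np.array(d["xy"]) for d in bot.tip_of("crank_socket",P)]
    if L: print(n,"socket-seat px",(min(L,key=lambda q:np.hypot(*(q-e)))-e).round(1))
E
python3 c.py 180
```

```text
13.3 [0.4607 0.0895 0.1922] F [-7.3 -1.1 13.5] M [-0.74  0.78 -0.07] 0.22961237344569946 [-0.69  0.19  0.42  2.09 -0.1   0.88  1.73]
expected TCP [0.462  0.0884]
wrist socket-seat px [-197.9  -22.3]
side socket-seat px [ 0.7 -2.5]
top socket-seat px [-5.5  2.6]
```

Request:
jog_arm([
  [0,0,0,0,0,-1.5,10],
  [0,0,0,-1.9,17.7,-1.5,10],
  [0,0,0,-7.3,34.6,-1.5,10],
  [0,0,0,-16.2,50,-1.5,10],
  [0,0,0,-28.1,63.2,-1.5,10],
  [0,0,0,-42.5,73.6,-1.5,10],
  [0,0,0,-58.7,80.8,-1.5,10],
  [0,0,0,-76.1,84.5,-1.5,10],
  [0,0,0,-93.9,84.5,-1.5,10],
  [0,0,0,-111.3,80.8,-1.5,10],
])

```text
t: 14.8
eef_pos: [0.537, 0.2026, 0.1928]
tool_rot: [-0.001, -0.185, 0.983, -0.001]
contact_force: [-1.8, -9.1, 3.5]
gripper_width: 0.235
grasp_force: 98.6
```

```bash
python3 c.py 288; python3 -c "
import numpy as np
for s in (288,408,528,648):
    a=np.radians(s+np.arange(12,121,12));b=np.radians(s)
    print(s,np.c_[85*(np.cos(b)-np.cos(a)),-85*(np.sin(a)-np.sin(b))].round(1).tolist())"
```

```text
14.85 [0.5391 0.2026 0.1929] F [ 1.9 -6.   1.8] M [-1.4  -0.11 -0.03] 0.23277906625324515 [-0.76  0.37  0.37  1.86 -0.16  0.95  1.62]
expected TCP [0.5365 0.204 ]
wrist socket-seat px [-3.3 -0.2]
side socket-seat px [ 2.  -4.5]
top socket-seat px [-5.2  1.5]
288 [[-16.2, -7.2], [-30.6, -17.7], [-42.5, -30.9], [-51.4, -46.3], [-56.9, -63.2], [-58.7, -80.8], [-56.9, -98.5], [-51.4, -115.4], [-42.5, -130.8], [-30.6, -144.0]]
408 [[14.4, -10.4], [30.6, -17.7], [48.0, -21.4], [65.8, -21.4], [83.1, -17.7], [99.4, -10.4], [113.8, 0.0], [125.6, 13.2], [134.5, 28.6], [140.0, 45.5]]
528 [[1.9, 17.7], [0.0, 35.3], [-5.5, 52.2], [-14.4, 67.6], [-26.3, 80.8], [-40.6, 91.3], [-56.9, 98.5], [-74.3, 102.2], [-92.0, 102.2], [-109.4, 98.5]]
648 [[-16.2, -7.2], [-30.6, -17.7], [-42.5, -30.9], [-51.4, -46.3], [-56.9, -63.2], [-58.7, -80.8], [-56.9, -98.5], [-51.4, -115.4], [-42.5, -130.8], [-30.6, -144.0]]
```

Request:
jog_arm([
  [0,0,0,-16.2,-8,0,10],
  [0,0,0,-30.6,-18.7,0,10],
  [0,0,0,-42.5,-31.9,0,10],
  [0,0,0,-51.4,-47.3,0,10],
  [0,0,0,-56.9,-64.2,0,10],
  [0,0,0,-58.7,-81.8,0,10],
  [0,0,0,-56.9,-99.5,0,10],
  [0,0,0,-51.4,-116.4,0,10],
  [0,0,0,-42.5,-131.8,0,10],
  [0,0,0,-30.6,-145,0,10],
])

```text
t: 16.35
eef_pos: [0.6174, 0.0794, 0.193]
tool_rot: [0.0, -0.185, 0.983, 0.0]
contact_force: [-3.8, 3.8, -0.8]
gripper_width: 0.238
grasp_force: 98.5
```

```bash
python3 c.py 408
```

```text
16.4 [0.6158 0.0763 0.1929] F [-4.   1.8 -0.3] M [ 0.65  0.64 -0.01] 0.23184056044822213 [-0.52  0.45  0.39  1.75 -0.2   0.99  1.89]
expected TCP [0.6171 0.0808]
wrist socket-seat px [-307.2   89.4]
side socket-seat px [-0.8 -1.6]
top socket-seat px [-2.6  3. ]
```

Request:
jog_arm([
  [0,0,0,14.4,-10.4,0,10],
  [0,0,0,30.6,-17.7,0,10],
  [0,0,0,48,-21.4,0,10],
  [0,0,0,65.8,-21.4,0,10],
  [0,0,0,83.1,-17.7,0,10],
  [0,0,0,99.4,-10.4,0,10],
  [0,0,0,113.8,0,0,10],
  [0,0,0,125.6,13.2,0,10],
  [0,0,0,134.5,28.6,0,10],
  [0,0,0,140,45.5,0,10],
])

```text
t: 17.9
eef_pos: [0.4698, 0.0706, 0.1935]
tool_rot: [0.0, -0.184, 0.983, -0.0]
contact_force: [2.9, -0.7, -2.5]
gripper_width: 0.234
grasp_force: 98.4
```

```bash
python3 c.py 528
```

```text
17.95 [0.4686 0.0728 0.1933] F [-2.  -0.3  0.1] M [-0.41  0.21 -0.04] 0.23525111817524813 [-0.63  0.19  0.39  2.08 -0.1   0.88  1.76]
expected TCP [0.4701 0.0726]
wrist socket-seat px [ 5.2 -3. ]
side socket-seat px [ 0.5 -3.1]
top socket-seat px [-2.3  3.1]
```

Request:
jog_arm([
  [0,0,0,1.9,17.7,0,10],
  [0,0,0,0,35.3,0,10],
  [0,0,0,-5.5,52.2,0,10],
  [0,0,0,-14.4,67.6,0,10],
  [0,0,0,-26.3,80.8,0,10],
  [0,0,0,-40.6,91.3,0,10],
  [0,0,0,-56.9,98.5,0,10],
  [0,0,0,-74.3,102.2,0,10],
  [0,0,0,-92,102.2,0,10],
  [0,0,0,-109.4,98.5,0,10],
])

```text
t: 19.45
eef_pos: [0.5385, 0.2023, 0.1931]
tool_rot: [0.0, -0.185, 0.983, -0.001]
contact_force: [-2.2, -3.5, 1.5]
gripper_width: 0.231
grasp_force: 98.8
```

Request:
jog_arm([
  [0,0,0,-16.2,-7.2,0,10],
  [0,0,0,-30.6,-17.7,0,10],
  [0,0,0,-42.5,-30.9,0,10],
  [0,0,0,-51.4,-46.3,0,10],
  [0,0,0,-56.9,-63.2,0,10],
  [0,0,0,-58.7,-80.8,0,10],
  [0,0,0,-56.9,-98.5,0,10],
  [0,0,0,-56.9,-98.5,0,10],
  [0,0,0,-56.9,-98.5,0,10],
])

```text
t: 20.58
eef_pos: [0.6254, 0.1305, 0.1927]
tool_rot: [-0.001, -0.184, 0.983, -0.0]
contact_force: [-6.7, -3.0, 2.6]
gripper_width: 0.231
grasp_force: 99.0
```

```bash
python3 c.py 732
```

```text
20.625 [0.6253 0.1306 0.1927] F [-5.2 -3.2  1.3] M [-0.61  1.2  -0.01] 0.2327049231600488 [-0.55  0.47  0.34  1.7  -0.18  1.    1.8 ]
expected TCP [0.6251 0.1327]
wrist socket-seat px [-256.9  122.2]
side socket-seat px [ 0.3 -1.8]
top socket-seat px [-4.   2.7]
```

Request:
jog_arm([
  [0,0,0,0,0,0,60],
  [0,0,0,0,0,0,60],
  [0,0,0,0,0,0,60],
  [0,0,0,0,0,0,60],
  [0,0,0,0,0,-10,60],
  [0,0,0,0,0,-40,60],
  [0,0,0,0,0,-80,60],
  [0,0,0,0,0,-120,60],
  [0,0,0,20,0,-130,60],
  [0,0,0,20,0,-130,60],
])

```text
t: 22.12
eef_pos: [0.6071, 0.1239, 0.3254]
tool_rot: [0.002, -0.185, 0.983, 0.0]
contact_force: [0.3, -1.0, 0.0]
gripper_width: 0.705
grasp_force: 0.0
```

Run:
```python
from h import *
p=bot.read_camera("wrist");o=bot.get_obs();print(o["t"],np.round(o["eef_pos"],4),o["contact_force"],o["gripper_width"])
print("pred",proj(p,o,[.5435,.12,.158]),proj(p,o,[.5435,.12,.194]))
s=bot.read_camera("side");t=bot.read_camera("top")
for n in("crank_socket","crank_grip"):
    for nm,P in(("w",p),("s",s),("t",t)): print(n,nm,[(np.round(d["xy"],1).tolist(),round(d["score"],2)) for d in bot.tip_of(n,P)[:5]])
for X in([.5435,.12,.158],[.5435,.12,.164]):
  for P in(s,t):
    c=np.linalg.inv(np.array(P["T"]))@[*X,1];c=P["camera_matrix"]@c[:3];print(X,(c[:2]/c[2]).round(1))
# hub outline in wrist: dark pixels near the predicted hub top
u=proj(p,o,[.5435,.12,.194]).astype(int)
g=cv2.cvtColor(p["pixels"],cv2.COLOR_RGB2GRAY)
y0,x0=max(u[1]-60,0),max(u[0]-60,0);c=g[y0:u[1]+60,x0:u[0]+60]
hsv=cv2.cvtColor(p["pixels"],cv2.COLOR_RGB2HSV)[y0:u[1]+60,x0:u[0]+60]
m=((c<100)).astype(np.uint8);k,l,st,ce=cv2.connectedComponentsWithStats(m)
for i in range(1,k):
    if st[i,4]>60: print(st[i]+[x0,y0,0,0,0],ce[i]+[x0,y0],cv2.minAreaRect(np.argwhere(l==i)[:,::-1].astype(np.float32)))
cv2.imwrite("pics/f.png",p["pixels"][:,:,::-1])
```

```text
22.175 [0.6071 0.1244 0.3243] [ 0.2077678   0.08178553 -0.28215485] 0.7026086753448975
pred [343.10700838 122.545294  ] [345.58884294 123.53275186]
crank_socket w [([189.6, 7.9], 0.9), ([148.3, 205.8], 0.85), ([342.2, 119.3], 0.81), ([120.1, 10.3], 0.57)]
crank_socket s [([286.6, 380.3], 0.96), ([401.7, 241.7], 0.78), ([246.2, 131.3], 0.64), ([250.4, 305.5], 0.57)]
crank_socket t [([432.7, 280.9], 0.96), ([367.7, 290.2], 0.93), ([208.7, 258.0], 0.86), ([349.3, 145.6], 0.61), ([447.7, 229.1], 0.44)]
crank_grip w [([324.3, 218.4], 0.67), ([201.9, 36.7], 0.58), ([136.7, 255.9], 0.58), ([88.1, 61.9], 0.36)]
crank_grip s [([261.1, 246.7], 0.92), ([286.7, 97.5], 0.7), ([436.2, 209.8], 0.6)]
crank_grip t [([461.0, 324.3], 0.8), ([194.3, 206.9], 0.69), ([290.1, 141.9], 0.6), ([329.7, 272.6], 0.59), ([336.6, 99.8], 0.58)]
[0.5435, 0.12, 0.158] [245.6 135.6]
[0.5435, 0.12, 0.158] [211.5 255.8]
[0.5435, 0.12, 0.164] [245.3 133. ]
[0.5435, 0.12, 0.164] [210.5 256. ]
[ 320   98   85   85 2853] [357.75394322 132.64178058] ((78.66923522949219, 73.95384216308594), (98.85568237304688, 61.025081634521484), 29.744882583618164)
[289 150  36   8  99] [310.80808081 151.88888889] ((21.5, 90.5), (7.0, 35.0), 90.0)
```

Run:
```python
from h import *
X={"crank_socket":[],"crank_grip":[]}
ref={"crank_socket":((342,120),(246,132),(209,257)),"crank_grip":((324,218),(287,97),(194,207))}
for i in range(4):
    o=bot.get_obs();w=bot.read_camera("wrist");s=bot.read_camera("side");t=bot.read_camera("top")
    for n in X:
        r=[]
        for P,e in zip((w,s,t),ref[n]):
            L=[np.array(d["xy"]) for d in bot.tip_of(n,P)];L=[q for q in L if np.hypot(*(q-e))<15]
            r.append(L[0] if L else None)
        rw=[wray(w,o,r[0]) if r[0] is not None else None]+[ray(P,q) if q is not None else None for P,q in((s,r[1]),(t,r[2]))]
        for a,b in((0,1),(1,2)):
            if rw[a] and rw[b]: X[n].append((a,*tri(rw[a],rw[b]).round(4)))
for n in X:
    print(n)
    for v in X[n]:print([float(q) for q in v])
```

```text
crank_socket
[0.0, 0.5389, 0.1196, 0.1627]
[1.0, 0.5415, 0.1292, 0.1567]
[0.0, 0.5394, 0.1161, 0.1621]
[1.0, 0.5421, 0.1257, 0.1564]
[0.0, 0.544, 0.1185, 0.1635]
[1.0, 0.5403, 0.1233, 0.1625]
[0.0, 0.5419, 0.1155, 0.1667]
[1.0, 0.541, 0.1243, 0.1626]
crank_grip
[0.0, 0.628, 0.1299, 0.2149]
[1.0, 0.6305, 0.1358, 0.2124]
[0.0, 0.6318, 0.1283, 0.2153]
[1.0, 0.6334, 0.133, 0.2146]
[0.0, 0.6278, 0.1313, 0.2126]
[1.0, 0.6311, 0.1354, 0.2114]
[0.0, 0.628, 0.1303, 0.215]
[1.0, 0.6321, 0.1333, 0.2144]
```

Released. The detections show the crank level and seated, but biased about 3 mm high. A light press on the hub rim with closed fingertips will settle it and also measure its height.

Request:
jog_arm([
  [0,0,0,25,6,0,0],
  [0,0,0,50,12,0,0],
  [0,0,0,79,19,0,0],
  [0,0,0,79,19,0,0],
  [0,0,0,79,19,40,0],
  [0,0,0,79,19,80,0],
  [0,0,0,79,19,110,0],
  [0,0,0,79,19,120,0],
  [0,0,0,79,19,124,0],
  [0,0,0,79,19,124,0],
], grip_force=20)

```text
t: 25.62
eef_pos: [0.5274, 0.1136, 0.2001]
tool_rot: [0.001, -0.185, 0.983, 0.0]
contact_force: [0.4, 0.1, 0.2]
gripper_width: 0.001
grasp_force: 0.0
```

Request:
jog_arm([
  [0,0,0,0,0,2,0],
  [0,0,0,0,0,3,0],
  [0,0,0,0,0,4,0],
  [0,0,0,0,0,4,0],
])

```text
t: 26.12
eef_pos: [0.5265, 0.1135, 0.1953]
tool_rot: [0.0, -0.185, 0.983, 0.0]
contact_force: [0.4, 0.3, -0.3]
gripper_width: 0.001
grasp_force: 0.0
```

Request:
jog_arm([
  [0,0,0,0,0,1,0],
  [0,0,0,0,0,2,0],
  [0,0,0,0,0,2,0],
])

```text
t: 26.5
eef_pos: [0.5265, 0.1134, 0.194]
tool_rot: [-0.0, -0.185, 0.983, 0.0]
contact_force: [-2.6, -0.2, 7.2]
gripper_width: 0.004
grasp_force: 3.9
```

Contact at 0.194 m is exactly the seated hub top (158 + 36 mm). I retreat and hand in.

Request:
jog_arm([
  [0,0,0,0,0,-20,0],
  [0,0,0,0,0,-70,0],
  [0,0,0,0,0,-120,0],
  [0,0,0,0,0,-120,0],
  [0,0,0,0,0,-120,0],
])

```text
t: 27.12
eef_pos: [0.5261, 0.1135, 0.3127]
tool_rot: [-0.0, -0.185, 0.983, 0.0]
contact_force: [0.2, -0.1, 0.1]
gripper_width: 0.001
grasp_force: 0.0
```

Run:
```python
from h import *
o=bot.get_obs();print(o["t"],o["eef_pos"],o["contact_force"])
for n,e,c in(("crank_grip",(194,207),"top"),("crank_socket",(209,257),"top"),("small_crank",(448,229),"top"),("file",(293,143),"top")):
    print(n,[np.round(d["xy"]).tolist() for d in bot.tip_of(n,bot.read_camera(c)) if np.hypot(*(np.array(d["xy"])-e))<25])
print(bot.hand_in())
```

```text
27.125 [0.52614352 0.11345057 0.31271938] [ 0.19370987 -0.13963369  0.12821007]
crank_grip [[192.0, 206.0]]
crank_socket [[210.0, 257.0]]
small_crank [[447.0, 227.0]]
file [[289.0, 144.0]]
the job is handed in; nothing more can be done
None
```

The larger crank is fully down on the spindle, wound about two turns clockwise and released, with the small crank and file left where they lay; I handed the job in at about 27 s, and the hand-in returned no verdict.

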